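# Lock the rotary work stand

### The arm

A 6-joint arm with a two-finger parallel gripper is mounted at the origin on the work surface. World frame = base frame: x ahead of the robot, y to its left, z up, the work surface at z = 0. Lengths are in m, angles in rad, forces in N, time in s.
With the tool pointing down it reaches from about 0.25 to 0.775 m from the base axis. Payload 4 kg.
Tool frame: the origin (TCP) lies midway between the tips of the shut fingers; the grasp point (between the pads) lies 19 mm behind it; z points along the fingers, y is the line along which they close (so a half turn about z gives the same grasp; the last joint's range is limited). The gripper opens to 94 mm and grips with 3 to 60 N. Pads are 16 mm wide; open, the fingers measure 119 mm over their backs; the gripper's body (75 mm by 177 mm) begins 78 mm behind the grasp point.
Start: joints at [1.22, 0.087, 1.371, -0, 1.684, -0.103], TCP at [0.135, 0.533, 0.206] pointing down, gripper open.
Joint ranges: [-3.1, 3.1], [-0.76, 2.03], [0.27, 2.55], [-1.08, 4.22], [0.17, 2.65], [-2.57, 2.57]. Speed limits (rad/s): [2.79, 2.79, 3.14, 3.14, 3.14, 3.14].

### API

Orientations are given as [roll, pitch, yaw] about the fixed x, y, z axes, in that order (R = Rz(yaw) Ry(pitch) Rx(roll)).
In Python, from bench import sensors, eyes, job gives the robot as it stands.
- The arm moves only by the tool arm_command, never from a script. Its argument "series" is a list of rows, each a list of 7 numbers: the opening, from 0 (shut) to 1 (fully open), then the shift along the tool's x, y, z in cm, then the turn, a rotation vector about the tool's x, y, z in rad. In form: [[fingers, dx, dy, dz, wx, wy, wz], ...]. A call has 1 to 20 rows; each row shifts and turns the commanded pose from where the row before left it, along the tool's axes as they then stand; what a row does not reach is not made up. A row lasts 1/10 s, in which the tool goes at most 50 mm and 8.59 degrees, less where a joint would pass 70% of its speed; a pose out of reach is approached as far as the arm can. A call with a gripper value outside its range is refused whole. The fingers move at their own pace and stop on an object; the grip force is fixed at half the most. Time passes only in rows, so rows that do not move let the fingers close. It gives the time, the measured TCP pose, the force and the opening at its end, in the units of the state.
- sensors.get_obs(): the state, without advancing time (a new reading comes with each control period).
- eyes.snapshot(name): name is "scene" or "top" or "wrist"; returns the picture (420x560x3 uint8, blue, green, red); there is no depth.
- eyes.get_calibration(name): a dict with "mtx" (3x3 intrinsics, pixels), "R" (3x3) and "t" (3): a world point X has camera coordinates R X + t. Camera axes: x right, y down, z forward; pixel columns grow to the right and rows downward; lengths in m; the calibration is good to about 2 mm. A picture is of the moment at which its call begins: read the wrist's pose just before it. get_calibration takes no time and is no camera call; for the wrist camera it gives the pose at the moment of the call.
- job.close_job(): hands the job in, once; it reports no verdict.
The state is a dict: "time": time; "joint_positions": joint angles; "qvel": joint speeds; "joint_torque": joint torques, N m; "tool_pos": TCP position; "ee_rot": TCP orientation; "wrist_force": force on the tool from outside, world axes, zero at the start; "wrist_torque": the same for the moment, N m; "width": finger opening in m.
Only numpy, scipy, OpenCV 4.12 (cv2) and the standard library are available. Lean on these libraries where they do the work, as an engineer would, in place of code of your own. Each camera call takes 0.05 s, during which the arm holds its last target. There are 200 camera calls.

### The job

Lock the rotary work stand so that the bearing can be worked on: turn its slotted disc (the upright pegs are there to push on) until the slot faces the nose of the locking bar, then push the bar by its end plate fully home into the slot. It is all pushing with the fingertips: pick nothing up, leave the bearing sitting on its spindle and the spanner, oil can and spacer where they are, and finish with the hand clear.

Things in the scene. Friction and masses are not known exactly. Their poses are not given: they have to be found in the camera images.
- stand: Dark grey-green cast stand fixed to the bench; place and yaw (within 0.4 rad) vary. Origin on the disc's axis at bench height, z up. Base plate 15 mm thick, x -110 to +110, y -250 to +110 mm. The locking bar lies along the stand's y axis on its -y side (x = 0), under two keeper straps (70 mm wide, y -107 to -145 mm, 56 mm above the bench at their screws).
- lock_disc (a joint): Angle of the steel slotted disc about the vertical, rad, growing counter-clockwise from above. 0: slot points along the stand's +y, away from the bar; +pi or -pi: it faces the bar. No stops; stiff (0.22 N m, some 3 N at a peg), stays where left. Disc 190 mm across, 14 thick, top 44 above the bench. End shield 92 mm across bolted on it, hub 74 mm and spindle top 98 mm above the bench.
- slot_mouth (a point): Middle of the open end of the disc's only slot, at the rim, 95 mm from the axis, on the top face (44 mm above the bench). Slot 26 mm wide, 35 mm deep, radial. The bar enters only with the slot within about 6 mm of true at the rim; its bevelled nose then pulls the disc true.
- peg_a (a point): Centre of the top of an upright steel hand peg on the disc, 16 mm in diameter, 50 mm tall (from 44 to 94 mm above the bench), 70 mm from the axis; it stands 60 degrees counter-clockwise of the slot seen from above.
- peg_b (a point): Top centre of the second peg, same size, opposite the slot (180 degrees).
- peg_c (a point): Top centre of the third peg, same size, 60 degrees clockwise of the slot.
- lock_bar (a joint): Travel of the steel locking bar towards the disc along the stand's +y, m: 0 drawn back (nose 5 mm off the disc's rim), 0.036 fully home (end plate against the slideway, nose 31 mm inside the rim). Friction about 3 N; it stays where it is left. Bar 22 mm wide, 12 mm thick, from 31 to 43 mm above the bench; nose bevelled to 12 mm.
- bar_nose (a point): Middle of the tip of the bar's nose, on the bar's top face, 43 mm above the bench.
- push_plate (a point): Middle of the top edge of the bar's upright end plate, on its outer face (the face looking away from the disc, to the stand's -y), 73 mm above the bench. The plate is 80 mm wide, 10 mm thick, 50 mm tall (23 to 73 mm above the bench); pushing on this face towards the disc drives the bar home.
- bearing: Loose steel ball bearing, 47 mm outside, 23 mm bore, 14 mm high, lying flat on the shoulder of the stand's central spindle with its underside 76 mm above the bench (origin: centre of its underside, on the disc's axis). It is to stay there.
- spanner: Loose steel spanner 200 mm long, 38 mm wide, 8 mm high, lying on the bench beside the stand on its +x side, origin under its middle, along its own x.
- oil_can: Loose grey metal can, 54 mm in diameter, 120 mm tall, upright on the bench beside the stand, on its +y side, origin at the centre of its base.
- spacer: Loose steel flanged spacer, flange 34 mm, 26 mm tall, standing on the stand's base plate beside the bar's end plate, origin at the centre of its base (15 mm above the bench).
Not all that is in view belongs to the job. Several things have the shape of the oil_can; the one meant has the colours described above.

How it is judged:
On the way, in this order (a step that is already met when the one before it is completed fails the run):
1. the slot is turned to face the bar (within 8 mm at the rim) while the bar's nose is still outside it (x of slot_mouth in the frame of stand between -0.008 and 0.008 m and y of slot_mouth in the frame of stand below -0.08 m and value of joint lock_bar below 0.008 m).
2. the bar is pushed home into the slot (value of joint lock_bar above 0.031 m and x of slot_mouth in the frame of stand between -0.005 and 0.005 m and y of slot_mouth in the frame of stand below -0.08 m), for 0.1 s.
At the end, for the whole second after the job is handed in: The bar stands at least 31 of its 36 mm home, inside the disc's slot (slot centred on the bar within 5 mm at the rim), the disc is at rest, the bearing is still on its spindle and the spanner, oil can and spacer are within 15 mm of where they were, can and spacer upright (all of step 2 and velocity of joint lock_disc between -0.05 and 0.05 rad/s and distance of each of bearing, spanner, oil_can, spacer from where it was at the start of the episode below 0.015 m and angle between each of oil_can, spacer's own z axis and vertical below 0.2 rad); the robot touches nothing.
It fails at once if the bearing is lifted or carried off its seat (more than 15 mm) (distance of bearing from where it was at the start of the episode above 0.015 m).
It fails at once if the spanner, oil can or spacer is lifted, carried or knocked away (more than 15 mm) (distance of any of spanner, oil_can, spacer from where it was at the start of the episode above 0.015 m).
It also fails if it takes over 51 s, if anything falls off the work surface, if the arm or the gripper's body presses on something with over 40 N, if the wrist force passes 120 N, or if a joint passes its speed limit or range.

## Working session

There is one attempt and no reset: what is moved stays moved. The work goes in short steps, Python scripts to look and compute and a tool call to move; the robot and the scene stay as the last step left them, time stands still between calls to the robot, and variables do not carry over. Pictures are saved under pics/ and viewed, on a budget of 10 in all, crops included, one or two more only if the job needs it, and the job is handed in when it is done.

Besides the shell and the picture viewer there is one more tool, called after "Emit:" by a JSON object that holds its "op" and its "data". arm_command: Moves the arm, as the interface text tells. Its arguments: {"type":"object","properties":{"series":{"type":"array","items":{"type":"array","items":{"type":"number"}}}},"required":["series"]}

```bash
ls; mkdir -p pics
python3 - <<'E'
from bench import sensors, eyes
import cv2
for n in("top","scene"):
    cv2.imwrite(f"pics/{n}0.png",eyes.snapshot(n)); c=eyes.get_calibration(n); print(n,c)
o=sensors.get_obs();print(o['time'],o['tool_pos'],o['ee_rot'],o['width'])
E
```

```text
pics
top {'mtx': array([[541.8023473 ,   0.        , 283.63318055],
       [  0.        , 541.8023473 , 214.75055735],
       [  0.        ,   0.        ,   1.        ]]), 'R': array([[ 0.02571957, -0.99964741,  0.00660052],
       [-0.99602922, -0.0261883 , -0.08508799],
       [ 0.08523084, -0.00438589, -0.99635158]]), 't': array([0.04605553, 0.58453266, 1.01155745])}
scene {'mtx': array([[413.78045247,   0.        , 280.68329057],
       [  0.        , 413.78045247, 209.58252547],
       [  0.        ,   0.        ,   1.        ]]), 'R': array([[ 0.82603142,  0.56339168, -0.01618329],
       [ 0.37644729, -0.57285247, -0.72809855],
       [-0.4194753 ,  0.59534012, -0.68528141]]), 't': array([-0.54027672, -0.1183651 ,  0.94149003])}
0.1 [0.13473209 0.53273195 0.20442062] [-3.13961545e+00 -2.08501231e-04  2.89381484e+00] 0.09397107288606615
```

View pics/top0.png

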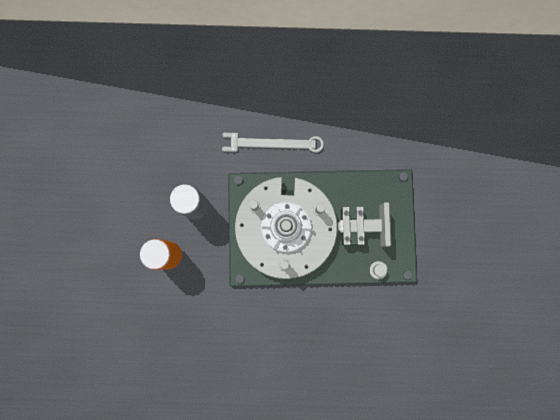

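View pics/scene0.png

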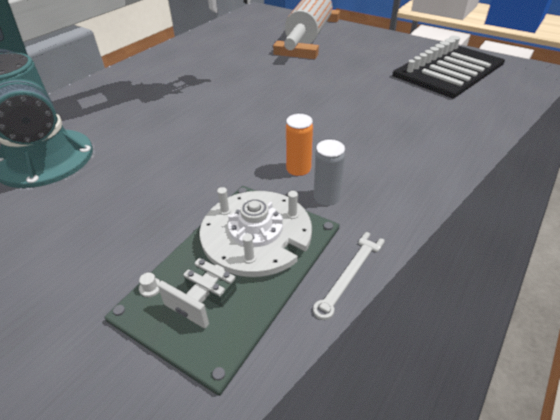

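The top view shows the stand with its yaw near 0. The disc centre is at about (286,227) and the bar lies to the right, with its plate at (386,224). The slot is at (288,186) facing world +x, and the pegs are at (254,205), (320,209) and (285,266). The spacer is at (379,270), the grey can at (185,198) and the spanner at (272,143). The slot needs about 90° clockwise. Next I'll measure these properly.

```bash
cat > h.py <<'E'
import numpy as np, cv2
from bench import sensors, eyes
def ray(c,uv,z):
    uv=np.atleast_2d(np.array(uv,float)); d=np.c_[(uv-c['mtx'][:2,2])/c['mtx'][0,0],np.ones(len(uv))]@c['R']
    o=-c['R'].T@c['t']; return o+d*((z-o[2])/d[:,2])[:,None]
def pix(c,P):
    q=np.atleast_2d(P)@c['R'].T+c['t']; return (q[:,:2]/q[:,2:])*c['mtx'][0,0]+c['mtx'][:2,2]
def fr(P,o,yaw):
    a=np.array([[np.cos(yaw),np.sin(yaw)],[-np.sin(yaw),np.cos(yaw)]]); return (np.atleast_2d(P)[:,:2]-o[:2])@a.T
E
python3 - <<'E'
from h import *
im=cv2.imread('pics/top0.png'); c=eyes.get_calibration('top')
b,g,r=[im[...,i].astype(int) for i in range(3)]
m=((g-r>8)&(g-b>1)).astype(np.uint8)
m[:, :220]=0; m=cv2.morphologyEx(m,cv2.MORPH_CLOSE,np.ones((5,5)))
k=max(cv2.findContours(m,0,2)[0],key=cv2.contourArea)
q=cv2.boxPoints(cv2.minAreaRect(k)); W=ray(c,q,.015)
print('plate',np.round(q,1).tolist(),W.round(4).tolist(),[np.linalg.norm(W[i]-W[i-1]).round(4) for i in range(4)])
br=((b+g+r)>330).astype(np.uint8)*255
cs=[x for x in cv2.findContours(br,0,2)[0] if cv2.contourArea(x)>40]
for x in cs:
    (cx,cy),rr=cv2.minEnclosingCircle(x); print('bright',round(cx),round(cy),round(rr,1),cv2.contourArea(x))
big=cv2.resize(im[165:295,222:422],None,fx=4,fy=4,interpolation=cv2.INTER_CUBIC)
cv2.imwrite('pics/crop.png',big)
E
```

```text
plate [[227.1999969482422, 172.5], [414.1000061035156, 168.8000030517578], [416.3999938964844, 282.79998779296875], [229.39999389648438, 286.5]] [[0.6633, 0.1729, 0.015], [0.6804, -0.1906, 0.015], [0.46, -0.1961, 0.015], [0.4439, 0.161, 0.015]] [np.float64(0.2197), np.float64(0.3639), np.float64(0.2204), np.float64(0.3575)]
bright 378 270 9.4 239.5
bright 154 254 15.5 699.5
bright 367 225 30.5 1184.5
bright 184 198 15.2 669.0
bright 286 227 51.3 7841.0
bright 272 144 51.2 1001.5
bright 280 17 280.0 14688.0
```

View pics/crop.png

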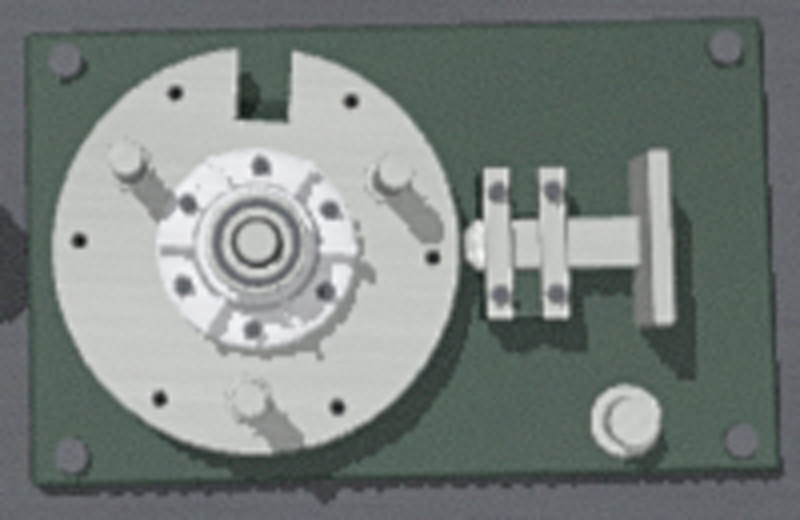

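The crop shows the slot mouth at (265,50), peg_a at (129,159), peg_c at (391,174), peg_b at (250,397), the spindle at (258,241), the plate's outer edge from (667,150) to (674,324), and the spacer at (627,420).

Run:
```python
from h import *
c=eyes.get_calibration('top')
def w(x,y,z): return ray(c,[222+(x+.5)/4-.5,165+(y+.5)/4-.5],z)[0]
P=dict(a=w(129,159,.094),cc=w(391,174,.094),b=w(250,397,.094),spin=w(258,241,.098),slot=w(265,50,.044),p1=w(667,150,.073),p2=w(674,324,.073),
 nose=w(466,244,.043),spacer=w(634,418,.041),dL=w(52,250,.044),dR=w(460,250,.044),dB=w(258,455,.044))
for k in P: print(k,P[k].round(4))
ctr=(P['a']+P['b']+P['cc'])/3; print('centre pegs',ctr)
ang=np.deg2rad
for O in (ctr,P['spin'],(P['dL']+P['dR'])/2): print(O.round(4),[ (k,round(np.hypot(*(P[k]-O)[:2]),4),round(np.rad2deg(np.arctan2((P[k]-O)[1],(P[k]-O)[0])),1)) for k in('a','cc','b','slot','nose')])
d=P['p1']-P['p2'];print('plate yaw',np.arctan2(d[1],d[0]),np.linalg.norm(d))
O=(ctr+P['spin'])/2
for k in P: print(k,fr(P[k],O,.046).round(4))
# oil can top, spanner
for k,uv,z in(('can',(184.5,198),.12),('orange',(154,254),.12),('span',(272,144),.008)): p=ray(c,uv,z)[0];print(k,p.round(3),fr(p,O,.046).round(3))
```

```text
a [0.5944 0.1152 0.094 ]
cc [ 0.5908 -0.002   0.094 ]
b [0.49   0.0584 0.094 ]
spin [0.559  0.0567 0.098 ]
slot [0.653  0.0551 0.044 ]
p1 [ 0.6072 -0.1295  0.073 ]
p2 [ 0.5278 -0.1334  0.073 ]
nose [ 0.5638 -0.0415  0.043 ]
spacer [ 0.4845 -0.1216  0.041 ]
dL [0.5558 0.1525 0.044 ]
dR [ 0.5608 -0.0386  0.044 ]
dB [0.463  0.0536 0.044 ]
centre pegs [0.55838407 0.05719905 0.094     ]
[0.5584 0.0572 0.094 ] [('a', np.float64(0.0683), np.float64(58.1)), ('cc', np.float64(0.0675), np.float64(-61.3)), ('b', np.float64(0.0684), np.float64(179.0)), ('slot', np.float64(0.0946), np.float64(-1.2)), ('nose', np.float64(0.0988), np.float64(-86.9))]
[0.559  0.0567 0.098 ] [('a', np.float64(0.0684), np.float64(58.8)), ('cc', np.float64(0.0667), np.float64(-61.5)), ('b', np.float64(0.069), np.float64(178.5)), ('slot', np.float64(0.094), np.float64(-0.9)), ('nose', np.float64(0.0983), np.float64(-87.2))]
[0.5583 0.0569 0.044 ] [('a', np.float64(0.0685), np.float64(58.2)), ('cc', np.float64(0.0673), np.float64(-61.2)), ('b', np.float64(0.0684), np.float64(178.7)), ('slot', np.float64(0.0947), np.float64(-1.1)), ('nose', np.float64(0.0985), np.float64(-86.8))]
plate yaw 0.0493043245927838 0.0795013087825473
a [[0.0384 0.0565]]
cc [[ 0.0294 -0.0604]]
b [[-0.0686  0.0046]]
spin [[ 0.0003 -0.0003]]
slot [[ 0.0941 -0.0061]]
p1 [[ 0.0399 -0.1885]]
p2 [[-0.0396 -0.1887]]
nose [[ 0.0006 -0.0985]]
spacer [[-0.0823 -0.1749]]
dL [[0.0016 0.0955]]
dR [[-0.0022 -0.0955]]
dB [[-0.0957  0.0011]]
can [0.6   0.235 0.12 ] [[0.049 0.176]]
orange [0.501 0.283 0.12 ] [[-0.047  0.229]]
span [0.723 0.088 0.008] [[0.166 0.023]]
```

Emit:
{"op": "arm_command", "data": {"series": [[0, -2.34, -2.06, 0, 0, 0, 0], [0, -2.34, -2.06, 0, 0, 0, 0], [0, -2.34, -2.06, 0, 0, 0, 0], [0, -2.34, -2.06, 0, 0, 0, 0], [0, -2.34, -2.06, 0, 0, 0, 0], [0, -2.34, -2.06, 0, 0, 0, 0], [0, -2.34, -2.06, 0, 0, 0, 0], [0, -2.34, -2.06, 0, 0, 0, 0], [0, -2.34, -2.06, 0, 0, 0, 0], [0, -2.34, -2.06, 0, 0, 0, 0], [0, -2.34, -2.06, 0, 0, 0, 0], [0, -2.34, -2.06, 0, 0, 0, 0], [0, -2.34, -2.06, 0, 0, 0, 0], [0, -2.34, -2.06, 0, 0, 0, 0], [0, -2.34, -2.06, 0, 0, 0, 0], [0, -2.34, -2.06, 0, 0, 0, 0], [0, -2.34, -2.06, 0, 0, 0, 0], [0, -2.34, -2.06, 0, 0, 0, 0], [0, -2.34, -2.06, 0, 0, 0, 0], [0, -2.34, -2.06, 0, 0, 0, 0]]}}

```text
time: 2.1
tool_pos: [0.4878, 0.0179, 0.2049]
ee_rot: [3.142, -0.001, 2.894]
wrist_force: [0.5, -0.2, -0.5]
width: 0.0005
```

Emit:
{"op": "arm_command", "data": {"series": [[0, 0, 0, 0, 0, 0, 0.135], [0, 0, 0, 0, 0, 0, 0.135], [0, 0, 0, 0, 0, 0, 0.135], [0, 0, 0, 0, 0, 0, 0.135], [0, 0, 0, 0, 0, 0, 0.135], [0, 0, 0, 0, 0, 0, 0.135], [0, 0, 0, 0, 0, 0, 0.135], [0, 0, 0, 0, 0, 0, 0.135], [0, 0, 0, 0, 0, 0, 0.135], [0, 0, 0, 0, 0, 0, 0.135], [0, 0, 0, 0, 0, 0, 0]]}}

```text
time: 3.2
tool_pos: [0.4872, 0.019, 0.2049]
ee_rot: [-3.14, -0.0, 1.544]
wrist_force: [-0.4, 0.7, -0.4]
width: 0.0002
```

Emit:
{"op": "arm_command", "data": {"series": [[0, 0, 0, 2.35, 0, 0, 0], [0, 0, 0, 2.35, 0, 0, 0], [0, 0, 0, 2.35, 0, 0, 0], [0, 0, 0, 2.35, 0, 0, 0], [0, 0, 0, 2.35, 0, 0, 0], [0, 0, 0, 2.35, 0, 0, 0], [0, 0, 0, 0, 0, 0, 0], [0, 0.5, 0, 0, 0, 0, 0], [0, 0.5, 0, 0, 0, 0, 0], [0, 0.5, 0, 0, 0, 0, 0], [0, 0.5, 0, 0, 0, 0, 0], [0, 0.2, 0, 0, 0, 0, 0], [0, 0, 0, 0, 0, 0, 0]]}}

```text
time: 4.5
tool_pos: [0.4885, 0.0413, 0.065]
ee_rot: [3.141, 0.0, 1.545]
wrist_force: [0.5, -0.9, 0.3]
width: 0.0002
```

Emit:
{"op": "arm_command", "data": {"series": [[0, 0.53, -0.108, 0, 0, 0, 0.075], [0, 0.53, -0.108, 0, 0, 0, 0.075], [0, 0.53, -0.108, 0, 0, 0, 0.075], [0, 0.53, -0.108, 0, 0, 0, 0.075], [0, 0.53, -0.108, 0, 0, 0, 0.075], [0, 0.53, -0.108, 0, 0, 0, 0.075], [0, 0.53, -0.108, 0, 0, 0, 0.075], [0, 0.53, -0.108, 0, 0, 0, 0.075], [0, 0.53, -0.108, 0, 0, 0, 0.075], [0, 0, 0, 0, 0, 0, 0]]}}

```text
time: 5.5
tool_pos: [0.4943, 0.0887, 0.0645]
ee_rot: [-3.141, -0.0, 0.869]
wrist_force: [0.2, 0.9, -0.5]
width: 0.0001
```

Run:
```python
from h import *
im=eyes.snapshot('top'); cv2.imwrite('pics/top1.png',cv2.resize(im[165:295,222:422],None,fx=4,fy=4,interpolation=cv2.INTER_CUBIC))
```

```text
(no output)
```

View pics/top1.png

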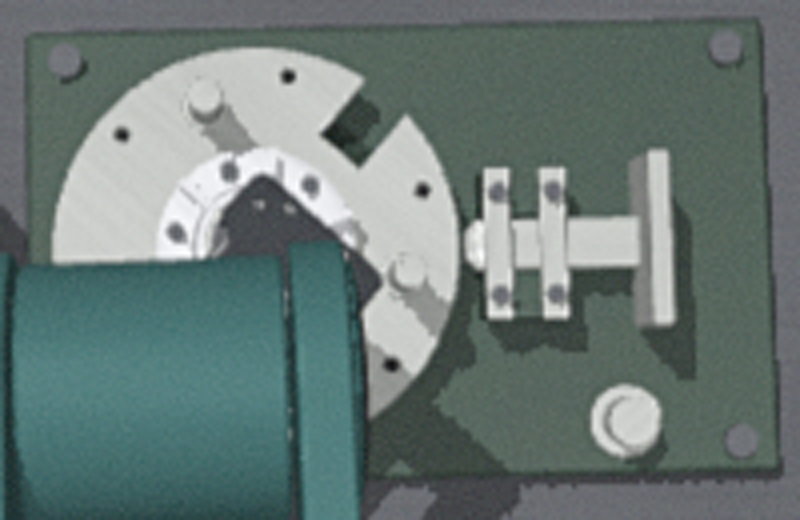

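The disc follows the fingers: the slot mouth is now at (385,97) in the crop, so it has turned about 38.5°, as commanded. I'll carry on and stop short of the target.

Emit:
{"op": "arm_command", "data": {"series": [[0, 0.53, -0.108, 0, 0, 0, 0.075], [0, 0.53, -0.108, 0, 0, 0, 0.075], [0, 0.53, -0.108, 0, 0, 0, 0.075], [0, 0.53, -0.108, 0, 0, 0, 0.075], [0, 0.53, -0.108, 0, 0, 0, 0.075], [0, 0.53, -0.108, 0, 0, 0, 0.075], [0, 0.53, -0.108, 0, 0, 0, 0.075], [0, 0.53, -0.108, 0, 0, 0, 0.075], [0, 0.53, -0.108, 0, 0, 0, 0.075], [0, 0, 0, 0, 0, 0, 0]]}}

```text
time: 6.55
tool_pos: [0.5285, 0.122, 0.0642]
ee_rot: [-3.141, 0.0, 0.196]
wrist_force: [-1.1, 0.4, -0.5]
width: 0.0006
```

Run:
```python
from h import *
im=eyes.snapshot('top'); cv2.imwrite('pics/top2.png',cv2.resize(im[165:295,222:422],None,fx=4,fy=4,interpolation=cv2.INTER_CUBIC))
```

```text
(no output)
```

View pics/top2.png

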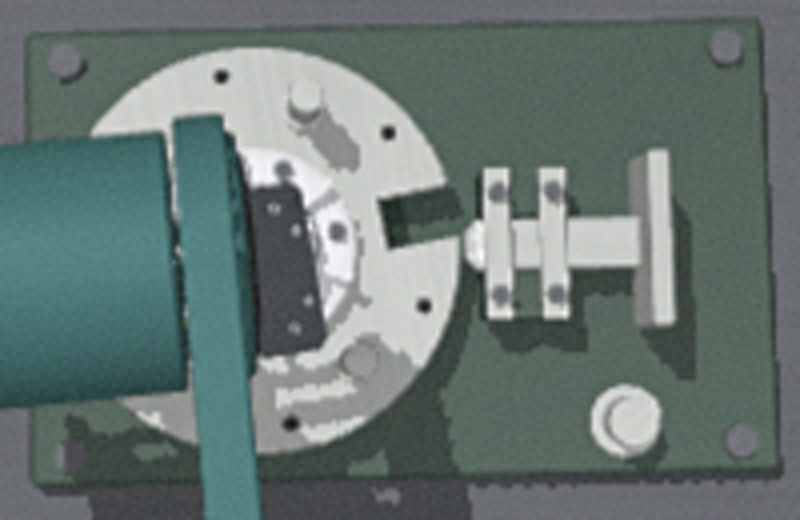

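The slot mouth corners are at (446,184) and (460,234), with peg_a at (306,97) and peg_c at (361,358). I'll compute what turn is left.

Run:
```python
from h import *
c=eyes.get_calibration('top')
def w(x,y,z): return ray(c,[222+(x+.5)/4-.5,165+(y+.5)/4-.5],z)[0]
O=np.array([.5585,.057]); 
for n,x,y,z,off in(('a',306,97,.094,-60),('c',361,358,.094,60),('s',453,209,.044,0),('si',386.5,224.5,.044,0)):
    d=w(x,y,z)[:2]-O; print(n,np.hypot(*d),np.rad2deg(np.arctan2(d[1],d[0]))+off)
```

```text
a 0.06895387299638878 -77.05360335561909
c 0.06889792915467416 -76.59138799308676
s 0.09444601643261356 -76.83006259357037
si 0.06234938604842587 -77.58363649126603
```

Emit:
{"op": "arm_command", "data": {"series": [[0, 0.42, -0.087, 0, 0, 0, 0.06], [0, 0.42, -0.087, 0, 0, 0, 0.06], [0, 0.42, -0.087, 0, 0, 0, 0.06], [0, 0, 0, 0, 0, 0, 0], [0, -1, 0, 0, 0, 0, 0], [0, -1, 0, 0, 0, 0, 0], [0, 0, 0, -2.5, 0, 0, 0], [0, 0, 0, -4, 0, 0, 0], [0, 0, 0, -4, 0, 0, 0], [0, 0, 0, 0, 0, 0, 0]]}}

```text
time: 7.6
tool_pos: [0.5236, 0.1259, 0.177]
ee_rot: [-3.14, -0.014, 0.015]
wrist_force: [-0.4, 0.3, 0.5]
width: 0.0005
```

Run:
```python
from h import *
im=eyes.snapshot('top'); cv2.imwrite('pics/top3.png',cv2.resize(im[165:295,222:422],None,fx=4,fy=4,interpolation=cv2.INTER_CUBIC))
```

```text
(no output)
```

View pics/top3.png

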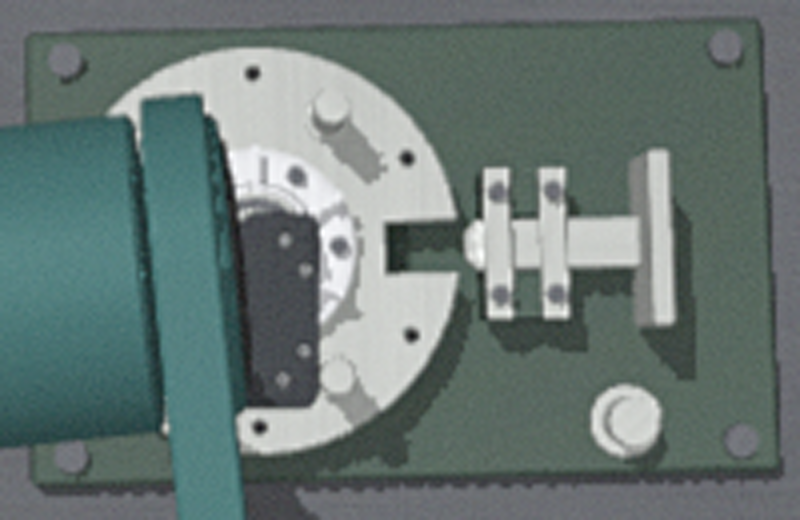

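The slot mouth is centred at about (458,245.5) in the crop and the nose at (466,244), so they agree to within about 1 mm. The hand is clear. Next I'll go round to the end plate.

Emit:
{"op": "arm_command", "data": {"series": [[0, 0.514, 3.68, 0, 0, 0, 0], [0, 0.514, 3.68, 0, 0, 0, 0], [0, 0.514, 3.68, 0, 0, 0, 0], [0, 0.514, 3.68, 0, 0, 0, 0], [0, 0.514, 3.68, 0, 0, 0, 0], [0, 0.514, 3.68, 0, 0, 0, 0], [0, 0.514, 3.68, 0, 0, 0, 0], [0, 0.514, 3.68, 0, 0, 0, 0]]}}

```text
time: 8.45
tool_pos: [0.5644, -0.1693, 0.1674]
ee_rot: [-3.14, 0.003, 0.014]
wrist_force: [0.4, 0.6, 0.9]
width: 0.0003
```

Emit:
{"op": "arm_command", "data": {"series": [[0, 0, 0, 0, 0, 0, -0.1336], [0, 0, 0, 0, 0, 0, -0.1336], [0, 0, 0, 0, 0, 0, -0.1336], [0, 0, 0, 0, 0, 0, -0.1336], [0, 0, 0, 0, 0, 0, -0.1336], [0, 0, 0, 0, 0, 0, -0.1336], [0, 0, 0, 0, 0, 0, -0.1336], [0, 0, 0, 0, 0, 0, -0.1336], [0, 0, 0, 0, 0, 0, -0.1336], [0, 0, 0, 0, 0, 0, -0.1336], [0, 0, 0, 0, 0, 0, -0.1336], [0, 0, 0, 0, 0, 0, -0.1336], [0, 0, 0, 0, 0, 0, 0]]}}

```text
time: 9.75
tool_pos: [0.5645, -0.1678, 0.1675]
ee_rot: [-3.139, -0.001, 1.617]
wrist_force: [0.3, -0.4, -0.2]
width: 0.0004
```

Emit:
{"op": "arm_command", "data": {"series": [[0, 0, 0.45, 2.5, 0, 0, 0], [0, 0, 0, 3, 0, 0, 0], [0, 0, 0, 3, 0, 0, 0], [0, 0, 0, 3, 0, 0, 0], [0, 0, 0, 0, 0, 0, 0], [0, 0.8, 0, 0, 0, 0, 0], [0, 0.8, 0, 0, 0, 0, 0], [0, 0.8, 0, 0, 0, 0, 0], [0, 0.4, 0, 0, 0, 0, 0], [0, 0.4, 0, 0, 0, 0, 0], [0, 0.4, 0, 0, 0, 0, 0], [0, 0.4, 0, 0, 0, 0, 0], [0, 0.4, 0, 0, 0, 0, 0], [0, 0.4, 0, 0, 0, 0, 0], [0, 0, 0, 0, 0, 0, 0]]}}

```text
time: 11.25
tool_pos: [0.5679, -0.1191, 0.0542]
ee_rot: [-3.141, -0.001, 1.617]
wrist_force: [1.1, -1.4, 1.5]
width: 0.0005
```

Emit:
{"op": "arm_command", "data": {"series": [[0, 0.4, 0, 0, 0, 0, 0], [0, 0.4, 0, 0, 0, 0, 0], [0, 0.3, 0, 0, 0, 0, 0], [0, 0.2, 0, 0, 0, 0, 0], [0, 0, 0, 0, 0, 0, 0]]}}

```text
time: 11.75
tool_pos: [0.5672, -0.1071, 0.0541]
ee_rot: [-3.141, 0.0, 1.617]
wrist_force: [1.6, -3.5, 0.6]
width: 0.0005
```

Emit:
{"op": "arm_command", "data": {"series": [[0, 0.2, 0, 0, 0, 0, 0], [0, 0.2, 0, 0, 0, 0, 0], [0, 0.1, 0, 0, 0, 0, 0], [0, 0, 0, 0, 0, 0, 0]]}}

```text
time: 12.15
tool_pos: [0.5672, -0.107, 0.0543]
ee_rot: [-3.141, 0.009, 1.616]
wrist_force: [1.2, -14.6, -2.1]
width: 0.0003
```

Emit:
{"op": "arm_command", "data": {"series": [[0, 0.2, 0, 0, 0, 0, 0], [0, 0.1, 0, 0, 0, 0, 0], [0, 0, 0, 0, 0, 0, 0]]}}

```text
time: 12.45
tool_pos: [0.5672, -0.107, 0.0544]
ee_rot: [3.142, 0.015, 1.615]
wrist_force: [1.4, -20.6, -3.7]
width: 0.0003
```

Emit:
{"op": "arm_command", "data": {"series": [[0, -0.5, 0, 0, 0, 0, 0], [0, -1, 0, 0, 0, 0, 0], [0, -2, 0, 0, 0, 0, 0], [0, -2, 0, 0, 0, 0, 0], [0, 0, 0, -4, 0, 0, 0], [0, 0, 0, -4, 0, 0, 0], [0, 0, 0, -4, 0, 0, 0], [0, -3, 0, 0, 0, 0, 0], [0, -3, 0, 0, 0, 0, 0], [0, 0, 0, 0, 0, 0, 0]]}}

```text
time: 13.45
tool_pos: [0.5719, -0.2157, 0.1738]
ee_rot: [-3.14, -0.002, 1.614]
wrist_force: [-0.4, 0.1, 0.5]
width: 0.0007
```

Run:
```python
from h import *
im=eyes.snapshot('top'); cv2.imwrite('pics/top4.png',cv2.resize(im[120:295,222:422],None,fx=3.4,fy=3.4,interpolation=cv2.INTER_CUBIC)); cv2.imwrite('pics/scene4.png',eyes.snapshot('scene'))
```

```text
(no output)
```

View pics/top4.png

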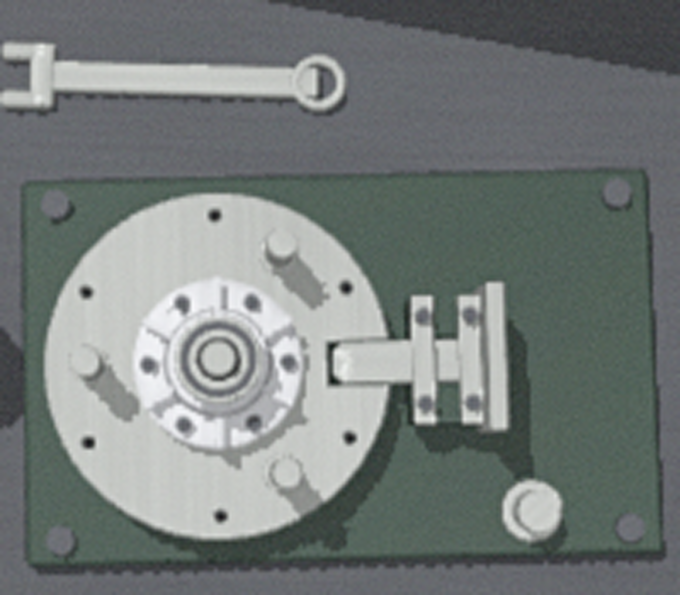

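View pics/scene4.png

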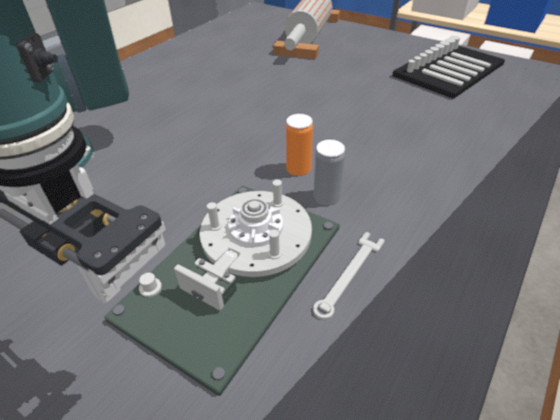

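The bar is in the slot, with its nose at (335,362) in the crop and the plate's outer edge from (505,283) to (508,430). The bearing is seated, the cans, spacer and spanner look unmoved, and the hand is clear. One check of the travel before handing in.

Run:
```python
from h import *
c=eyes.get_calibration('top'); O=np.array([.5585,.057])
w=lambda x,y,z: ray(c,[222+(x+.5)/3.4-.5,120+(y+.5)/3.4-.5],z)[0]
m=fr((w(505,283,.073)+w(508,430,.073))/2,O,.047)[0]; n=fr(w(334,362,.043),O,.047)[0]
print('plate',m,'travel',m[1]+.1886,'nose',n,'inside',n[1]+.095)
a,b=cv2.imread('pics/scene0.png'),cv2.imread('pics/scene4.png')
d=cv2.absdiff(a,b).max(2)
for k,(x,y,X,Y) in dict(can=(312,140,346,206),span=(312,232,386,320),spacer=(136,270,164,296)).items(): print(k,'changed px',(d[y:Y,x:X]>40).sum())
```

```text
plate [-0.00028077 -0.15463914] travel 0.03396086016716443 nose [ 0.00044387 -0.06431984] inside 0.030680156339808917
can changed px 0
span changed px 0
spacer changed px 49
```

```bash
python3 -c "
from bench import job; print(job.close_job())"
```

```text
the job is handed in; nothing more can be done
None
```

The stand is locked: I turned the disc about 86° clockwise by pushing on peg_b, then pushed the bar home into the slot by its end plate. The job is handed in at about 13.5 s of the 51 s allowed.

- **Slot before the bar moved:** it lined up with the bar's nose to within about 1 mm.
- **Bar travel:** the camera puts the nose 30.7 mm inside the rim, where 31 mm is fully home. Measured at the end plate, travel comes out at 34.0 mm of 36. The two differ by about 2 mm, which is the calibration error, and both are above the 31 mm needed. The bar also stopped hard under a 20 N push.
- **Other parts:** the bearing is on its spindle. The can and spanner show no change between the before and after pictures.
- **One check that disagreed:** the spacer area showed 49 changed pixels in the scene view. I put this down to the hand beside it, because in the top view the spacer is in the same place to within about a pixel.
- **Hand:** it finished clear, with about zero wrist force.

I viewed 8 of the 10 pictures.

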